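# Gauge the cooled block heater's sensor pocket

## Robot

A 7-joint arm with a two-finger parallel gripper is mounted at the origin on the work surface. World frame = base frame: x ahead of the robot, y to its left, z up, the work surface at z = 0. Lengths are in m, angles in rad, forces in N, time in s.
With the tool pointing down it reaches from about 0.4 to 0.85 m from the base axis. Payload 4.5 kg.
Tool frame: the origin (TCP) lies at the very end of the fingers, on their centre line; the grasp point (between the pads) lies arm.tcp_to_grasp behind it (arm.tcp_to_grasp is the distance from the TCP to the grasp point, in m); z points along the fingers, x is the direction in which the jaws open and shut, and the axes are right-handed (so a half turn about z gives the same grasp; the last joint's range is limited). The gripper opens to 85 mm and grips with 20 to 120 N. Pads are 22 mm wide; open, the fingers measure 114 mm over their backs; the gripper's body (76 mm by 85 mm) begins 54 mm behind the grasp point. The pads swing forward as they close: fully open they stand 13 mm farther back than shut.
Start: joints at [1.142, 0.689, -0.195, 1.565, 0.157, 0.902, -0.215], TCP at [0.279, -0.559, 0.231] pointing down, gripper open.
Joint ranges: [-3.01, 3.01], [-0.46, 2.08], [-1.47, 1.51], [0.13, 2.56], [-1, 4.14], [0.04, 2.09], [-2.66, 2.66]. Speed limits (rad/s): [2.57, 2.57, 3.14, 3.14, 3.14, 3.14, 3.14].

## Interface

Orientations are given as [roll, pitch, yaw] about the fixed x, y, z axes, in that order (R = Rz(yaw) Ry(pitch) Rx(roll)).
In Python, from cell import arm, imaging, nets gives the robot as it stands. The module is installed in compiled form; this text tells all that it offers.
- The arm moves only by the tool drive_tool, never from a script. Its argument "steps" is a list that holds one entry, the list of rows, each a list of 7 numbers: the turn, a rotation vector about the tool's x, y, z in rad, then the shift along the tool's x, y, z in cm, then the closure, from -1 (fully open) to 1 (shut). In form: [[[rx, ry, rz, dx, dy, dz, fingers], ...]]. A call has 1 to 20 rows; each row is the pose to reach, as a shift and turn from the pose commanded when the call began, along the tool's axes at that moment; what a row does not reach only later rows make up. A row lasts 1/10 s, in which the tool goes at most 50 mm and 8.59 degrees, less where a joint would pass 70% of its speed; a pose out of reach is approached as far as the arm can. A call with a gripper value outside its range is refused whole. The fingers move at their own pace and stop on an object; "newtons" is the grip in N (left out, the last holds). Time passes only in rows, so rows that repeat a pose let the fingers close. It gives the time, the measured TCP pose, the force and the opening at its end, in the units of the state.
- arm.state(): the state, without advancing time (a new reading comes with each control period).
- imaging.camera(name): name is "scene" or "top" or "wrist"; returns a dict with "frame" (384x512x3 uint8, blue, green, red), "intrinsics" (3x3 intrinsics, pixels), "k1" (the pictures are not rectified: a ray, as slopes to the right and down, at radius r is drawn at 1 + k1 r^2 times it, then the intrinsics apply), "view" (4x4, takes a point from world to camera coordinates). Camera axes: x right, y down, z forward; pixel columns grow to the right and rows downward; lengths in m; the calibration is good to about 2 mm. A picture is of the moment at which its call begins. There is no depth.
- arm.hand_in(): hands the job in, once; it reports no verdict.
Trained networks look in a picture, given as the dict that the camera call returned (one of the last four; its "shot" number tells which), for a name from the list of things; names that differ only in an ending like _2 or _b are one class to them, and where a whole thing is asked for, a point or a joint stands for the part that bears it (a point fixed in the world has none). Each returns a list of dicts, best first, with "p" (0 to 1); they miss things now and then, are a little off and sometimes report something else, mostly with a low value. They report only what shows in the picture. A call takes as long as a camera call. They do not tell look-alikes from the thing itself.
- nets.spot_in(label, picture): "point" ([x, y, z] in m, in world coordinates, good to about 4 mm: the middle of the surface that is visible of it).
- nets.landmark_of(label, picture): "point" ([x, y, z] in m, in world coordinates, good to about 4 mm: a listed point, or the origin of a listed thing).
The state is a dict: "t": time; "q": joint angles; "qvel": joint speeds; "tau": joint torques, N m; "tool_pos": TCP position; "orientation": TCP orientation; "ft_force": force on the tool from outside, world axes, zero at the start; "moment": the same for the moment, N m; "finger_gap": finger opening in m.
Only numpy, scipy, OpenCV 4.12 (cv2) and the standard library are available. Lean on these libraries where they do the work, as an engineer would, in place of code of your own. Each camera call takes 0.05 s, during which the arm holds its last target. There are 200 camera calls.

## Task

One of the two block heaters has cooled down: the one with the flat green disc on top; the one with the red cone is still hot, so do not touch it, and leave the tags, the bottle, the yellow rack and the dish where they are. Take the orange-handled gauge rod from its blue cradle, push it down the slanted guide tube of the cooled heater until its collar stops on the mouth, draw it right out again, and finish while still holding it in the gripper, still and level, with its brass tip pointing straight at the lens of the black reader head, at lens height and about 4 cm in front of the lens.

Things in the scene. Friction and masses are not known exactly. Their poses are not given: they have to be found in the camera images.
- rod: Gauge rod, about 130 g. Origin on its axis at the collar's stop face; x runs along the axis from tip to handle end, z up as it lies. Steel shaft 10 mm across, from x=0 to the rounded brass tip at x=-90 mm; dark collar 28 mm across, x=0 to 8; orange handle 16 mm wide (y) x 18 high, x=8 to 98. Lies level in the cradle, axis 70 mm above the bench, tip towards the robot.
- rod_tip (a point): The rounded end of the brass tip, on the axis (rod x=-90 mm).
- rod_grip (a point): Good grip point on the handle's axis (rod x=43 mm), near the rod's centre of mass and clear of collar and cradle; grip across the 16 mm width from above.
- cradle: Blue fixed cradle, base 200 (x) x 60 x 8 mm; origin under the rod's stop face, on the bench; x runs along the rod towards the handle. U-notches hold the shaft at x=-60 mm and the handle at x=84 mm, both 12 mm thick and open above, at most 74 mm high; the rod lifts straight up.
- heater_l: White block heater on the robot's left (+y), fixed, 160 (x) x 130 x 108 mm high; origin at the centre of its underside, x towards its tube's mouth, away from the robot, z up. Black display and red keys on the far face. A steel guide tube slants up from its top; a tag lies on the top near the robot-side edge. Both heaters look alike.
- heater_r: White block heater on the robot's right (-y), fixed, 160 (x) x 130 x 108 mm high; origin at the centre of its underside, x towards its tube's mouth, away from the robot, z up. Black display and red keys on the far face. A steel guide tube slants up from its top; a tag lies on the top near the robot-side edge. Both heaters look alike.
- tube_l: Steel guide tube of the left heater, fixed to it: bore 16 mm, outside 26 mm, 95 mm deep, open mouth. Origin at the centre of the mouth, 160 mm above the bench; z points out of the mouth along the tube's axis, away from the robot and 25 degrees above the horizontal. The rod goes in along -z.
- tube_r: Steel guide tube of the right heater, fixed to it: bore 16 mm, outside 26 mm, 95 mm deep, open mouth. Origin at the centre of the mouth, 160 mm above the bench; z points out of the mouth along the tube's axis, away from the robot and 25 degrees above the horizontal. The rod goes in along -z.
- tag_green: Flat green disc, 36 mm across, 12 mm thick, lying loose on the cooled heater; origin at the centre of its underside. Within 100 mm (seen from above) of the origin of the heater it marks.
- tag_red: Red cone, 36 mm across, 35 mm high, standing loose on the hot heater; origin at the centre of its underside.
- reader: Tip reader, fixed: grey base 90 x 70 mm, aluminium post, black head 44 mm wide and high centred 170 mm above the bench (top at 192 mm). Origin at the centre of its underside; x points the way the lens looks, away from the robot, level.
- lens (a point): Centre of the lens's front, on a short aluminium barrel: reader x=20 mm, 170 mm above the bench. Axes as the reader's.
- read_point (a point): Where the rod's tip is to be held: 40 mm in front of the lens on its axis (reader x=60 mm, 170 mm above the bench). Axes as the reader's; the rod's x then lies along this x.
- bottle: Small glass bottle with blue cap, 56 mm across, 110 mm high; origin at the centre of its underside. Bystander.
- tube_rack: Yellow tube rack block, 70 x 130 x 40 mm; origin at the centre of its underside. Bystander.
- dish: Clear flat dish, 90 mm across, 16 mm high; origin at the centre of its underside. Bystander.
Not all that is in view belongs to the job. Of the things that look like the rod, the larger one is meant. Leave any purple look-alike of the heater_l alone.

How it is judged:
On the way, in this order (a step that is already met when the one before it is completed fails the run):
1. the rod is in the cooled heater's tube with its collar stopped on the mouth (((horizontal distance between tag_green and heater_l below 0.1 m and z of rod in the frame of tube_l below 0.004 m and z of rod_tip in the frame of tube_l below -0.08 m and distance between rod and tube_l below 0.008 m and angle between the x axis of rod and the z axis of tube_l, either way round below 0.12 rad and contact force between rod and heater_l above 0.5 N) or (horizontal distance between tag_green and heater_r below 0.1 m and z of rod in the frame of tube_r below 0.004 m and z of rod_tip in the frame of tube_r below -0.08 m and distance between rod and tube_r below 0.008 m and angle between the x axis of rod and the z axis of tube_r, either way round below 0.12 rad and contact force between rod and heater_r above 0.5 N))), for 0.1 s.
2. the rod's tip is drawn right out of the tube (((horizontal distance between tag_green and heater_l below 0.1 m and z of rod_tip in the frame of tube_l above 0.01 m) or (horizontal distance between tag_green and heater_r below 0.1 m and z of rod_tip in the frame of tube_r above 0.01 m))), for 0.1 s.
At the end, for the whole second after the job is handed in: The gripper holds the rod, still (under 20 mm/s) and touching nothing else; the rod is level within 0.14 rad, in line with the lens's axis within 0.3 rad, its tip towards the lens and within 25 mm along and 20 mm across (each way) of the point 40 mm in front of the lens (x of rod_tip in the frame of read_point between -0.025 and 0.025 m and y of rod_tip in the frame of read_point between -0.02 and 0.02 m and z of rod_tip in the frame of read_point between -0.02 and 0.02 m and angle between rod's own x axis and vertical between 1.431 and 1.711 rad and angle between the x axis of rod and the x axis of reader, either way round below 0.3 rad and x of rod in the frame of reader above 0.1 m and contact force between rod and the fingers above 1 N and height (world z) of rod above 0.14 m and linear speed of rod below 0.02 m/s and contact force between rod and cradle below 0.1 N and contact force between rod and reader below 0.1 N and contact force between rod and heater_l below 0.1 N and contact force between rod and heater_r below 0.1 N); the arm keeps its last pose, push and grip.
It fails at once if the hot heater (red cone) is touched by rod or robot ((horizontal distance between tag_red and heater_l below 0.1 m and contact force between any of rod, the fingers, the arm and heater_l above 1 N) or (horizontal distance between tag_red and heater_r below 0.1 m and contact force between any of rod, the fingers, the arm and heater_r above 1 N)).
It fails at once if a tag is shifted more than 15 mm (distance of any of tag_green, tag_red from where it was at the start of the episode above 0.015 m).
It fails at once if the bottle, rack or dish is shifted more than 20 mm (distance of any of bottle, tube_rack, dish from where it was at the start of the episode above 0.02 m).
It also fails if it takes over 51 s, if anything falls off the work surface, if the arm or the gripper's body presses on something with over 40 N, if the wrist force passes 120 N, or if a joint passes its speed limit or range.

## Working session

There is one attempt and no reset: what is moved stays moved. The work goes in short steps, Python scripts to look and compute and a tool call to move; the robot and the scene stay as the last step left them, time stands still between calls to the robot, and variables do not carry over. Pictures are saved under pics/ and viewed, about 8 in all and at most 12, crops included, and the job is handed in when it is done.

Besides the shell and the picture viewer there is one more tool, called after "Request:" in YAML: its name, and indented under it one key for each argument. drive_tool: Moves the arm, as the interface text tells. Its arguments: {"type":"object","properties":{"steps":{"type":"array"},"newtons":{"type":"number"}},"required":["steps"]}

```bash
mkdir -p pics
cat > h.py <<'E'
from cell import arm, imaging, nets
import numpy as np, cv2
from scipy.spatial.transform import Rotation as R
np.set_printoptions(precision=4,suppress=True)
def look(names,labels,save=None,fn='landmark_of'):
    ims=[]
    for n in names:
        c=imaging.camera(n)
        if save: cv2.imwrite(f'pics/{save}_{n}.png',c['frame'])
        for l in labels:
            r=getattr(nets,fn)(l,c)
            print(n,l,[(np.round(d['point'],4).tolist(),round(d['p'],2)) for d in r[:4]])
        ims.append(c['frame'])
    return ims
E
python3 - <<'E'
from h import *
ims=look(['scene','top'],['rod','rod_tip','rod_grip','cradle','heater_l','heater_r','tube_l','tube_r','tag_green','tag_red','reader','lens','read_point','bottle','tube_rack','dish'],'a')
cv2.imwrite('pics/a.png',cv2.resize(np.vstack(ims),(800,1200))[:, :])
s=arm.state();print(s['t'],s['tool_pos'],s['orientation'],arm.tcp_to_grasp,s['finger_gap'])
for n in ['scene','top']:
    im=cv2.imread(f'pics/a_{n}.png');cv2.imwrite(f'pics/a_{n}.png',cv2.resize(im,(800,600)))
E
```

```text
scene rod [([0.617, -0.1768, 0.0108], 0.68), ([0.5947, 0.0355, 0.0724], 0.59), ([0.3912, 0.0325, -0.0015], 0.47)]
scene rod_tip [([0.5145, 0.0766, 0.0708], 0.86), ([0.6523, -0.1184, 0.0105], 0.71), ([0.6296, 0.0148, 0.0719], 0.46)]
scene rod_grip [([0.5968, -0.2041, 0.0115], 0.8), ([0.6303, 0.0164, 0.068], 0.58), ([0.8, -0.0079, 0.0021], 0.25)]
scene cradle [([0.5971, 0.0351, 0.0003], 0.85)]
scene heater_l [([0.4086, -0.2611, 0.0016], 0.95), ([0.183, 0.3338, -0.0006], 0.83), ([0.4145, 0.2572, -0.0027], 0.71)]
scene heater_r [([0.4086, -0.2611, 0.0016], 0.95), ([0.183, 0.3338, -0.0006], 0.83), ([0.4145, 0.2572, -0.0027], 0.71)]
scene tube_l [([0.4362, -0.3351, 0.1607], 0.8), ([0.2403, 0.3871, 0.1604], 0.6), ([0.4603, 0.3265, 0.1589], 0.56)]
scene tube_r [([0.4362, -0.3351, 0.1607], 0.8), ([0.2403, 0.3871, 0.1604], 0.6), ([0.4603, 0.3265, 0.1589], 0.56)]
scene tag_green [([0.3515, 0.2394, 0.1129], 0.43)]
scene tag_red [([0.4247, -0.1974, 0.1091], 0.5)]
scene reader [([0.3933, 0.0351, 0.0013], 0.9)]
scene lens [([0.4108, 0.033, 0.1715], 0.77), ([0.7639, -0.2391, 0.0012], 0.4)]
scene rea
[... 796 characters left out ...]
0.3221, 0.159], 0.47)]
top tube_r [([0.4337, -0.3349, 0.1604], 0.61), ([0.4579, 0.3221, 0.159], 0.47)]
top tag_green [([0.3555, 0.2399, 0.1083], 0.43)]
top tag_red [([0.4279, -0.1951, 0.1105], 0.55)]
top reader [([0.3913, 0.0301, 0.0026], 0.58)]
top lens [([0.4074, 0.0328, 0.1692], 0.61)]
top read_point [([0.4473, 0.0248, 0.168], 0.94)]
top bottle [([0.7564, 0.1858, -0.0019], 0.67), ([0.4226, -0.1957, 0.11], 0.58)]
top tube_rack [([0.7648, -0.2387, 0.0041], 0.98), ([0.6375, 0.0183, 0.0736], 0.71), ([0.4478, 0.0238, 0.1637], 0.47)]
top dish [([0.8003, -0.0121, -0.0031], 0.57), ([0.4148, 0.2612, -0.0016], 0.32)]
1.7 [ 0.279  -0.5593  0.2313] [ 3.1416 -0.0001 -1.108 ] 0.0187 0.08572329177390402
```

View pics/a_scene.png

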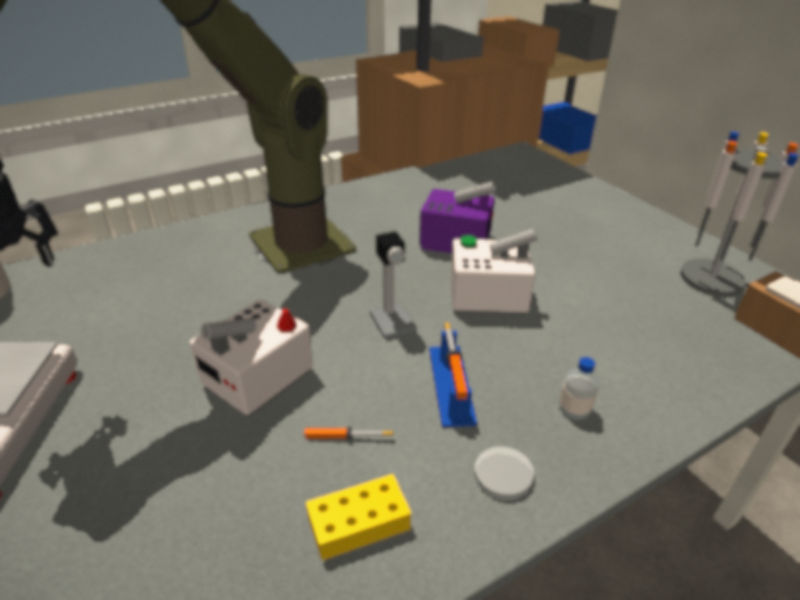

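View pics/a_top.png

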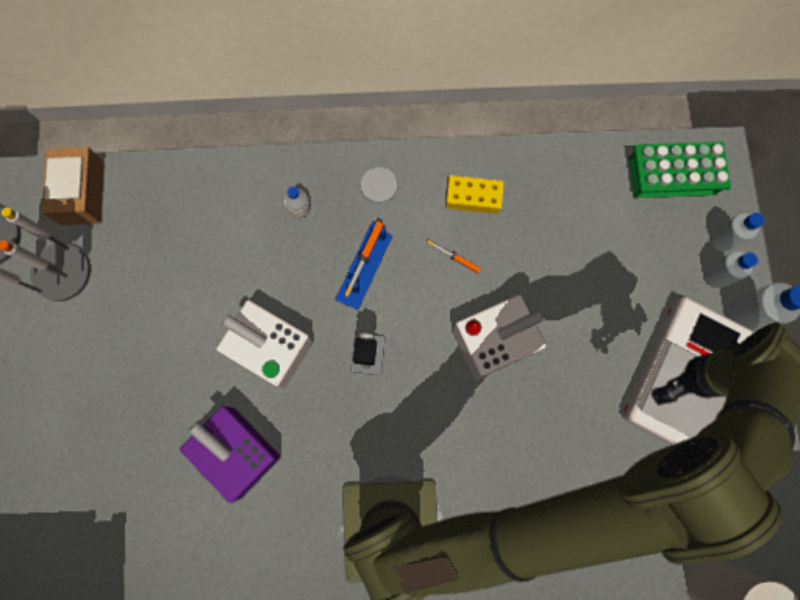

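The scene shows the green disc on the white left heater (tube at ~515,240), the red cone on the white right heater (285,318), and the purple decoy behind the left heater. The big rod lies in the blue cradle (455,370), and a small look-alike lies on the bench (350,434). The top view agrees. First move: hover over the rod's grip.

Request:
drive_tool:
  steps:
    - [[0,0,0.92,-35.6,-57.6,0,-1],[0,0,0.92,-35.6,-57.6,0,-1],[0,0,0.92,-35.6,-57.6,0,-1],[0,0,0.92,-35.6,-57.6,0,-1],[0,0,0.92,-35.6,-57.6,0,-1],[0,0,0.92,-35.6,-57.6,0,-1],[0,0,0.92,-35.6,-57.6,0,-1],[0,0,0.92,-35.6,-57.6,0,-1],[0,0,0.92,-35.6,-57.6,0,-1],[0,0,0.92,-35.6,-57.6,0,-1],[0,0,0.92,-35.6,-57.6,0,-1],[0,0,0.92,-35.6,-57.6,0,-1],[0,0,0.92,-35.6,-57.6,0,-1],[0,0,0.92,-35.6,-57.6,0,-1],[0,0,0.92,-35.6,-57.6,0,-1],[0,0,0.92,-35.6,-57.6,0,-1]]

```text
t: 3.3
tool_pos: [0.6353, 0.0166, 0.231]
orientation: [3.141, -0.001, -2.027]
ft_force: [0.4, -1.0, -0.1]
finger_gap: 0.0853
```

```bash
cat >> h.py <<'E'
def delta(pos,Rt,ref=None):
    "row (rotvec, cm) from the current measured pose (or ref) to world pose pos,Rt"
    s=arm.state(); p,R0=(s['tool_pos'],R.from_euler('xyz',s['orientation'])) if ref is None else ref
    return np.r_[(R0.inv()*Rt).as_rotvec(), R0.inv().apply(np.array(pos)-p)*100]
def toolR(rodx):
    "tool pose gripping rod from above: tool y along -/+ rod x (tool x yaw = rod yaw-90)"
    rx=np.array(rodx)/np.linalg.norm(rodx)
    x=np.cross(rx,[0,0,1.]); x/=np.linalg.norm(x)   # yaw-90
    y=-rx; return R.from_matrix(np.c_[x,y,np.cross(x,y)])
E
python3 - <<'E'
from h import *
s=arm.state();print(s['t'],s['tool_pos'],s['orientation'],s['q'],s['ft_force'])
ims=look(['wrist','scene','top'],['rod','rod_tip','rod_grip','cradle','tube_l','reader','lens','read_point','heater_l'],'b')
print(toolR([.9,-.44,0]).as_euler('xyz'))
cv2.imwrite('pics/b.png',cv2.resize(ims[0],(800,600)))
E
```

```text
3.3 [0.6353 0.0166 0.231 ] [ 3.1413 -0.0009 -2.0267] [-0.1863  0.7072  0.1614  1.5423 -0.1324  0.9035 -2.0074] [ 0.3825 -0.9849 -0.1072]
wrist rod [([0.5992, 0.0362, 0.0687], 0.95), ([0.6103, -0.1793, 0.0152], 0.88)]
wrist rod_tip [([0.5123, 0.0732, 0.0638], 0.91), ([0.6526, -0.1156, 0.011], 0.55)]
wrist rod_grip [([0.6001, -0.2019, 0.0102], 0.75), ([0.6291, 0.0183, 0.0679], 0.57)]
wrist cradle []
wrist tube_l [([0.3938, 0.0364, 0.0055], 0.16)]
wrist reader [([0.3924, 0.0361, 0.002], 0.71)]
wrist lens []
wrist read_point []
wrist heater_l [([0.4119, 0.2562, 0.0013], 0.8), ([0.4131, -0.259, -0.0002], 0.61)]
scene rod [([0.6196, -0.175, 0.0096], 0.81), ([0.5941, 0.04, 0.0699], 0.74)]
scene rod_tip [([0.5163, 0.0793, 0.0702], 0.72), ([0.6524, -0.119, 0.0108], 0.64), ([0.766, -0.2395, -0.0001], 0.23)]
scene rod_grip [([0.6308, 0.0127, 0.0737], 0.88), ([0.5965, -0.1994, 0.0096], 0.6), ([0.7525, 0.1892, -0.0025], 0.15)]
scene cradle [([0.5977, 0.0333, 0.0025], 0.62), ([0.4606, 0.3268, 0.1581], 0.15)]
scene tube_l [([0.4351, -0.3312, 0.1584], 0.65), ([0.4609, 0.3282, 0.1599], 0.64)]
scene r
[... 186 characters left out ...]
.0257, 0.1677], 0.94)]
scene heater_l [([0.4139, 0.2567, -0.0017], 0.96), ([0.1855, 0.3373, -0.0031], 0.76), ([0.4068, -0.2567, -0.0012], 0.7)]
top rod [([0.6142, -0.1741, 0.0117], 0.41)]
top rod_tip [([0.6511, -0.1178, 0.0203], 0.53)]
top rod_grip [([0.596, -0.2027, 0.0087], 0.56)]
top cradle []
top tube_l [([0.2409, 0.3862, 0.1605], 0.78), ([0.456, 0.3223, 0.159], 0.74), ([0.4369, -0.3338, 0.1612], 0.67)]
top reader [([0.4384, -0.3338, 0.1575], 0.27)]
top lens [([0.4233, -0.1977, 0.1095], 0.42)]
top read_point []
top heater_l [([0.4023, -0.2544, -0.0015], 0.81), ([0.4154, 0.262, -0.0018], 0.77), ([0.1804, 0.3338, -0.0014], 0.73), ([0.4374, -0.3364, 0.1604], 0.36)]
[-3.1416  0.     -2.0255]
```

View pics/b.png

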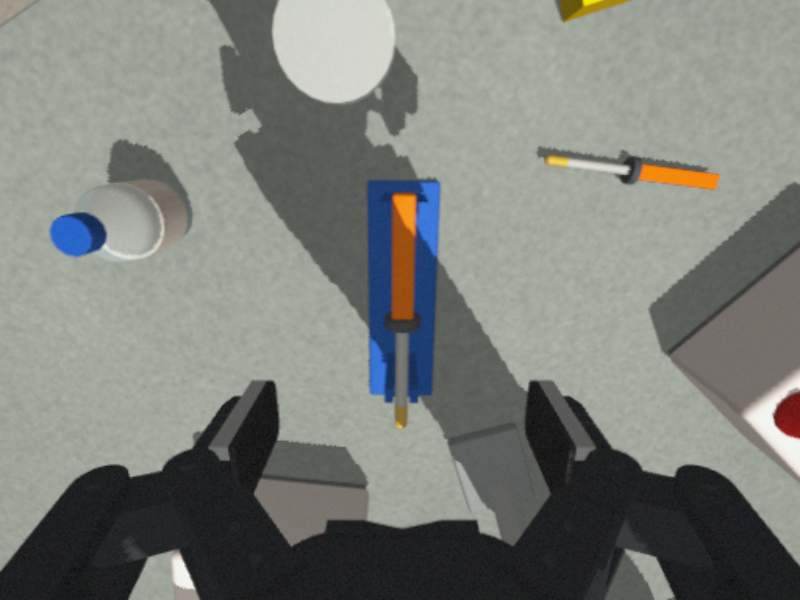

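The wrist view shows the rod standing upright in the image: handle end at (404,195), collar at (403,322), tip at (401,427). I'll triangulate these onto the rod plane, and estimate the tube's yaw from the scene and top pictures.

```bash
cat >> h.py <<'E'
def ray(c,uv):
    K=np.array(c['intrinsics']);V=np.array(c['view'])
    d=np.array([(uv[0]-K[0,2])/K[0,0],(uv[1]-K[1,2])/K[1,1]]);s=d.copy()
    for _ in range(20): s=d/(1+c['k1']*(s@s))
    w=V[:3,:3].T@np.r_[s,1]; return -V[:3,:3].T@V[:3,3], w/np.linalg.norm(w)
def onz(c,uv,z):
    o,w=ray(c,uv); return o+w*(z-o[2])/w[2]
def proj(c,P):
    V=np.array(c['view']);K=np.array(c['intrinsics']);p=V[:3,:3]@np.array(P)+V[:3,3];s=p[:2]/p[2]
    s=s*(1+c['k1']*(s@s)); return K[:2,:2]@s+K[:2,2]
def zoom(c,P,name,half=60):
    u,v=np.round(proj(c,P)).astype(int); f=c['frame']; x0=max(u-half,0);y0=max(v-half,0)
    im=f[y0:v+half,x0:u+half]; k=540/(2*half); print(name,'crop origin',x0,y0,'scale',k)
    return cv2.resize(im,(540,540) if im.shape[0]==im.shape[1] else None,fx=k,fy=k,interpolation=cv2.INTER_CUBIC)
E
python3 - <<'E'
from h import *
import pickle
w=imaging.camera('wrist');s=imaging.camera('scene');t=imaging.camera('top')
pickle.dump((w,s,t),open('c.pkl','wb'))
k=.64
for n,uv,z in [('end',(404,195),.079),('collar',(403,322),.07),('tip',(401,427),.07)]: print(n,onz(w,(uv[0]*k,uv[1]*k),z))
f=w['frame'];hsv=cv2.cvtColor(f,cv2.COLOR_BGR2HSV)
m=cv2.inRange(hsv,(5,150,120),(15,255,255));n,l,st,ce=cv2.connectedComponentsWithStats(m)
i=1+np.argmax(st[1:,4]);print(st[i]);ys,xs=np.where(l==i)
for y in (ys.min()+8,ys.max()-8): print(onz(w,(xs[ys==y].mean(),y),.079))
print('cam',ray(w,(256,192)))
M=[.46,.325,.16]
a=zoom(s,M,'scene',45);b=zoom(t,M,'top',45);cv2.imwrite('pics/z.png',cv2.resize(np.hstack([a,b]),(800,400)))
for n,c in(('s',s),('t',t)): print(n,proj(c,M))
E
```

```text
end [ 0.6845 -0.0084  0.079 ]
collar [0.6001 0.0337 0.07  ]
tip [0.5175 0.076  0.07  ]
[250 124  16  81 902]
[ 0.6794 -0.0021  0.079 ]
[0.6148 0.0277 0.079 ]
cam (array([ 0.7103, -0.0195,  0.3737]), array([-0.2911,  0.1478, -0.9452]))
scene crop origin 297 105 scale 6.0
top crop origin 98 159 scale 6.0
s [342.2019 149.8336]
t [143.3912 203.8896]
```

View pics/z.png

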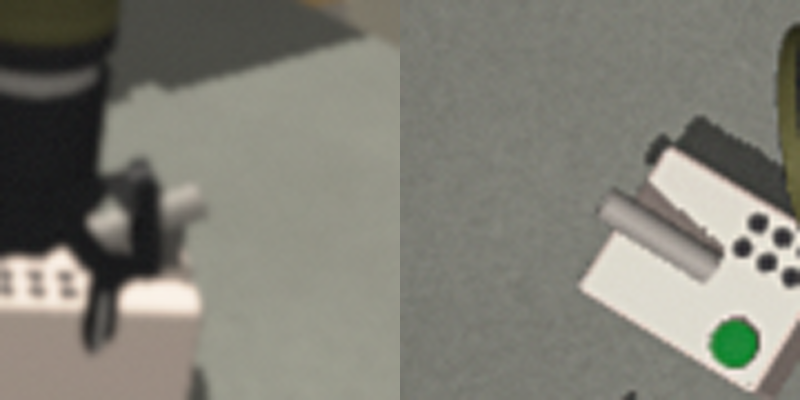

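Request:
drive_tool:
  steps:
    - [[0,0,0,0,0,5,-1],[0,0,0,0,0,10,-1],[0,0,0,0,0,15,-1],[0,0,0,0,0,17.9,-1],[0,0,0,0,0,17.9,-1],[0,0,0,0,0,17.9,1],[0,0,0,0,0,17.9,1],[0,0,0,0,0,17.9,1],[0,0,0,0,0,17.9,1],[0,0,0,0,0,17.9,1],[0,0,0,0,0,17.9,1],[0,0,0,0,0,17.9,1]]
  newtons: 80

```text
t: 6.15
tool_pos: [0.6363, 0.0164, 0.0537]
orientation: [-3.14, 0.001, -2.028]
ft_force: [-1.1, 0.3, 6.4]
finger_gap: 0.0147
```

Run:
```python
from h import *
import pickle
w,s,t=pickle.load(open('c.pkl','rb'))
f=lambda x,y:(98+(x-400)/4.444,159+y/4.444)
e1,e2=onz(t,f(583,288),.108),onz(t,f(752,392),.108);d=e1-e2;print('edge',e1,e2,np.degrees(np.arctan2(d[1],d[0])))
e1,e2=onz(t,f(583,288),.108),onz(t,f(672,148),.108);d=e1-e2;print('far edge',e1,e2,np.degrees(np.arctan2(d[1],d[0]))-90)
m,b=onz(t,f(609,206),.162),onz(t,f(707,265),.124);d=m-b;print('tube',m,b,np.degrees(np.arctan2(d[1],d[0])))
```

```text
edge [0.4026 0.3519 0.108 ] [0.3186 0.2252 0.108 ] 56.45909306919738
far edge [0.4026 0.3519 0.108 ] [0.5076 0.2842 0.108 ] 57.16787239295027
tube [0.4545 0.3191 0.162 ] [0.4133 0.2549 0.124 ] 57.34106792554488
```

```bash
cat >> h.py <<'E'
def rodx(yaw,pitch):
    y,p=np.radians([yaw,pitch]); return np.array([np.cos(y)*np.cos(p),np.sin(y)*np.cos(p),np.sin(p)])
def tcp(stop,rx,gx=.044,gz=.0163):
    "TCP pose for rod stop face at stop, rod x axis rx"
    Rt=toolR(rx); return np.array(stop)+gx*rx+gz*Rt.as_matrix()[:,2],Rt
E
python3 - <<'E'
from h import *
M=np.array([.4575,.3235,.16]);a=rodx(57,25)
p,Rt=tcp(M+a*.125,a);print(p,Rt.as_euler('xyz'),delta(p,Rt)); print(arm.state()['ft_force'])
E
```

```text
[0.5447 0.4577 0.2166] [-2.7053  0.     -0.576 ] [  0.3543  -0.3169  -1.427  -35.5669  27.6736 -16.3105]
[-1.0814  0.2521  6.3813]
```

Run:
```python
from h import *
M=np.array([.4575,.3235,.16]);a=rodx(57,25)
for l,z in((.15,.08),(.125,0)):
    p,Rt=tcp(M+a*l+[0,0,z],a);print(p,delta(p,Rt))
```

```text
[0.557  0.4767 0.3072] [  0.3543  -0.3169  -1.427  -37.825   27.3897 -25.3645]
[0.5447 0.4577 0.2166] [  0.3543  -0.3169  -1.427  -35.5669  27.6736 -16.3105]
```

Request:
drive_tool:
  steps:
    - [[0,0,0,0,0,-5,1],[0,0,0,0,0,-10,1],[0,0,0,0,0,-15,1],[0,0,0,0,0,-20,1],[0.3543,-0.3169,-1.427,-37.83,27.39,-25.36,1],[0.3543,-0.3169,-1.427,-37.83,27.39,-25.36,1],[0.3543,-0.3169,-1.427,-37.83,27.39,-25.36,1],[0.3543,-0.3169,-1.427,-37.83,27.39,-25.36,1],[0.3543,-0.3169,-1.427,-37.83,27.39,-25.36,1],[0.3543,-0.3169,-1.427,-37.83,27.39,-25.36,1],[0.3543,-0.3169,-1.427,-37.83,27.39,-25.36,1],[0.3543,-0.3169,-1.427,-37.83,27.39,-25.36,1],[0.3543,-0.3169,-1.427,-37.83,27.39,-25.36,1],[0.3543,-0.3169,-1.427,-37.83,27.39,-25.36,1],[0.3543,-0.3169,-1.427,-37.83,27.39,-25.36,1],[0.3543,-0.3169,-1.427,-37.83,27.39,-25.36,1],[0.3543,-0.3169,-1.427,-36.7,27.5,-21,1],[0.3543,-0.3169,-1.427,-35.57,27.67,-16.31,1],[0.3543,-0.3169,-1.427,-35.57,27.67,-16.31,1],[0.3543,-0.3169,-1.427,-35.57,27.67,-16.31,1]]

```text
t: 8.15
tool_pos: [0.5455, 0.4569, 0.2158]
orientation: [-2.707, 0.001, -0.579]
ft_force: [0.8, 0.8, -0.0]
finger_gap: 0.0145
```

Run:
```python
from h import *
import pickle
s=arm.state();print(s['t'],s['tool_pos'],s['orientation'],s['q'],s['ft_force'],s['finger_gap'])
c=[]
for n in('wrist','scene','top'):
    i=imaging.camera(n);c.append(i)
    for l in('rod','rod_tip','rod_grip','tube_l','lens','read_point'): print(n,l,[(np.round(d['point'],4).tolist(),round(d['p'],2)) for d in nets.landmark_of(l,i)[:3]])
pickle.dump(c,open('c2.pkl','wb'))
w=c[0]
M=[.4575,.3235,.16];print(proj(w,M))
cv2.imwrite('pics/d.png',cv2.resize(w['frame'],(800,600)))
```

```text
8.15 [0.5455 0.4569 0.2158] [-2.7069  0.001  -0.5787] [-0.5569  0.6924 -0.2541  1.7546  0.1629  0.2924 -1.4447] [ 0.7546  0.773  -0.0368] 0.014516496316200786
wrist rod [([0.522, 0.4191, 0.2115], 0.76)]
wrist rod_tip []
wrist rod_grip [([0.5367, 0.452, 0.2288], 0.98)]
wrist tube_l []
wrist lens []
wrist read_point []
scene rod [([0.616, -0.1731, 0.0096], 0.8), ([0.5124, 0.4213, 0.2176], 0.73), ([0.4144, 0.2587, -0.0079], 0.6)]
scene rod_tip [([0.4746, 0.3532, 0.1748], 0.83), ([0.6516, -0.1172, 0.009], 0.74)]
scene rod_grip [([0.5996, -0.203, 0.0115], 0.64), ([0.4244, -0.1967, 0.1048], 0.63), ([0.5356, 0.4517, 0.2339], 0.5)]
scene tube_l [([0.4373, -0.3338, 0.1605], 0.78), ([0.4622, 0.3262, 0.1587], 0.75), ([0.2405, 0.3842, 0.1615], 0.71)]
scene lens [([0.4103, 0.0343, 0.1711], 0.9)]
scene read_point [([0.449, 0.0228, 0.1683], 0.72)]
top rod [([0.6145, -0.1716, 0.008], 0.55)]
top rod_tip [([0.649, -0.1158, 0.0223], 0.63)]
top rod_grip [([0.5991, -0.202, 0.0089], 0.45)]
top tube_l [([0.4363, -0.3357, 0.1588], 0.67), ([0.2428, 0.3871, 0.1588], 0.55), ([0.8002, -0.013, -0.0035], 0.36)]
top lens [([0.4089, 0.0318, 0.1683], 0.87)]
top read_point []
[254.8643 462.081 ]
```

View pics/d.png

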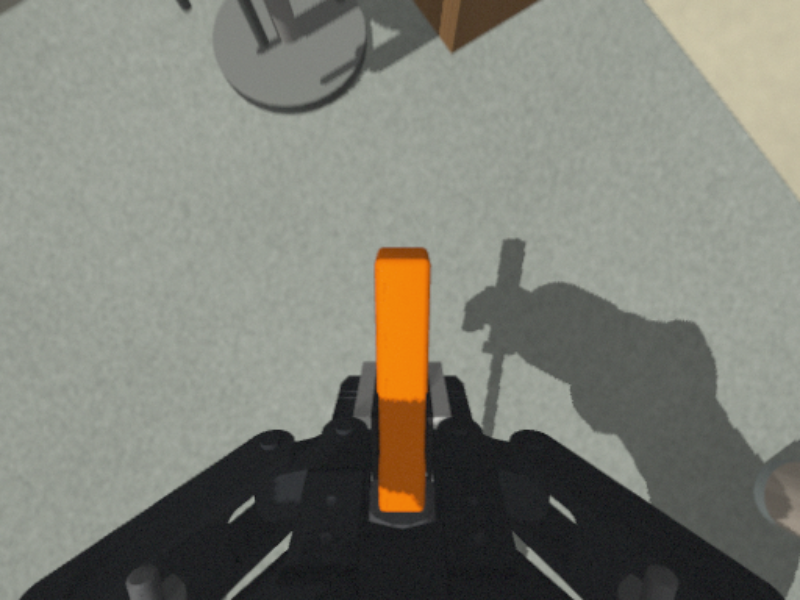

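The wrist view shows the handle held squarely (400,250–510), but the fingers hide the tip. I'll check tip against mouth in the scene and top crops.

Run:
```python
from h import *
import pickle
w,s,t=pickle.load(open('c2.pkl','rb'))
st=arm.state();Rt=R.from_euler('xyz',st['orientation']).as_matrix();a=-Rt[:,1]
stop=st['tool_pos']-.044*a-.0163*Rt[:,2];tip=stop-.09*a;M=np.array([.4575,.3235,.16]);print('stop',stop,'tip',tip,a)
out=[]
for n,c in(('s',s),('t',t)):
    z=zoom(c,(tip+M)/2,n,32);u,v=np.round(proj(c,(tip+M)/2)).astype(int);k=540/64
    for P,col in((tip,(0,0,255)),(M,(0,255,0)),(M-.095*rodx(57,25),(255,0,0)),(stop,(255,0,255))):
        q=(proj(c,P)-[u-32,v-32]+.5)*k;print(n,q/1.35);cv2.circle(z,tuple(np.round(q).astype(int)),4,col,-1)
    out.append(z)
cv2.imwrite('pics/e.png',cv2.resize(np.hstack(out),(800,400)))
```

```text
stop [0.5187 0.4186 0.2115] tip [0.4743 0.3501 0.1736] [0.4944 0.7602 0.4215]
s crop origin 315 116 scale 8.4375
s [234.0792 190.9085]
s [167.5697 213.1568]
s [-11.1837 276.3586]
s [411.9255 128.4297]
t crop origin 107 170 scale 8.4375
t [175.7275 185.4482]
t [233.4167 219.5169]
t [386.9229 312.9393]
t [21.8602 91.4482]
```

View pics/e.png

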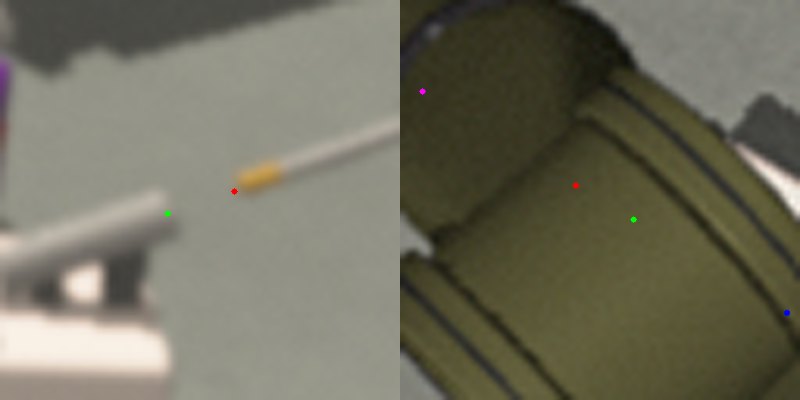

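Scene crop: tube mouth centre at about (169,212) as predicted, and tip at (238,182), roughly 2 mm high of the axis. Laterally the estimates agree within 1 mm. I'll shift down 1.8 mm and insert in stages, watching the force.

Request:
drive_tool:
  steps:
    - [[0,0,0,0,0,0.18,1],[0,0,0,0,1.5,0.18,1],[0,0,0,0,3,0.18,1],[0,0,0,0,4,0.18,1],[0,0,0,0,5,0.18,1],[0,0,0,0,5,0.18,1]]

```text
t: 9.8
tool_pos: [0.5192, 0.4189, 0.1917]
orientation: [-2.709, 0.002, -0.577]
ft_force: [-0.4, -0.3, -1.7]
finger_gap: 0.0145
```

Run:
```python
from h import *
s=imaging.camera('scene');st=arm.state();Rm=R.from_euler('xyz',st['orientation']).as_matrix();print('F tool',Rm.T@st['ft_force'],'M tool',Rm.T@st['moment'],st['tool_pos'])
M=[.4575,.3235,.16];cv2.imwrite('pics/f.png',zoom(s,M,'s',32))
```

```text
F tool [ 0.0248 -0.7678  1.0516] M tool [-0.5591  0.0207  0.026 ] [0.5199 0.4201 0.1925]
s crop origin 309 118 scale 8.4375
```

View pics/f.png

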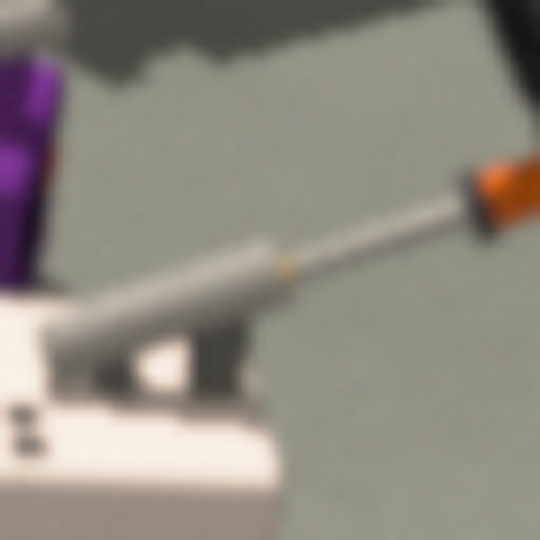

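Most of the brass is inside the mouth (285,265) and forces are small. I'll continue.

Request:
drive_tool:
  steps:
    - [[0,0,0,0,1,0,1],[0,0,0,0,2,0,1],[0,0,0,0,3,0,1],[0,0,0,0,4,0,1],[0,0,0,0,5,0,1],[0,0,0,0,5,0,1]]

```text
t: 10.45
tool_pos: [0.495, 0.3804, 0.1716]
orientation: [-2.713, 0.003, -0.576]
ft_force: [0.3, -0.8, -1.2]
finger_gap: 0.0145
```

Run:
```python
from h import *
st=arm.state();Rm=R.from_euler('xyz',st['orientation']).as_matrix();print('F tool',Rm.T@st['ft_force'],'M tool',Rm.T@st['moment'],st['tool_pos'])
```

```text
F tool [0.7158 0.9242 0.9213] M tool [-0.5035 -0.0003 -0.0121] [0.495  0.3804 0.1716]
```

Request:
drive_tool:
  steps:
    - [[0,0,0,0,0.8,0,1],[0,0,0,0,1.5,0,1],[0,0,0,0,1.9,0,1],[0,0,0,0,2.1,0,1],[0,0,0,0,2.2,0,1],[0,0,0,0,2.2,0,1]]

```text
t: 11.05
tool_pos: [0.486, 0.3662, 0.1656]
orientation: [-2.715, 0.005, -0.571]
ft_force: [-0.4, -0.7, -1.6]
finger_gap: 0.0148
```

Run:
```python
from h import *
s=imaging.camera('scene');st=arm.state();Rm=R.from_euler('xyz',st['orientation']).as_matrix();print('F tool',Rm.T@st['ft_force'],'M tool',Rm.T@st['moment'],st['tool_pos'])
M=[.4575,.3235,.16];cv2.imwrite('pics/g.png',zoom(s,M,'s',32))
```

```text
F tool [-0.0172  0.4091  1.5047] M tool [-0.5841  0.0122 -0.0291] [0.4866 0.3663 0.1659]
s crop origin 309 118 scale 8.4375
```

View pics/g.png

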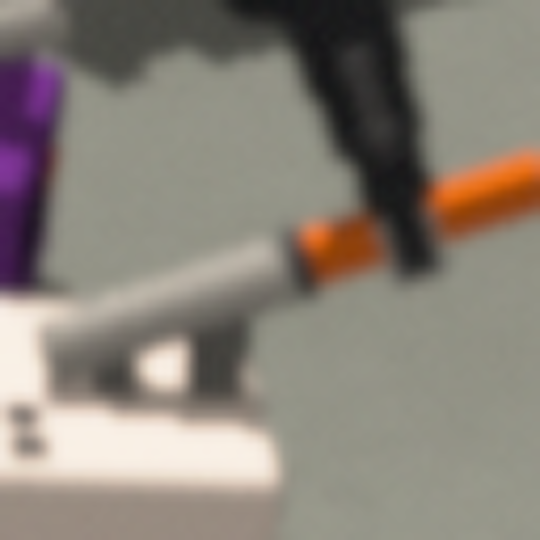

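Request:
drive_tool:
  steps:
    - [[0,0,0,0,0.2,0,1],[0,0,0,0,0.4,0,1],[0,0,0,0,0.5,0,1],[0,0,0,0,0.5,0,1],[0,0,0,0,0.5,0,1]]

```text
t: 11.6
tool_pos: [0.4857, 0.3643, 0.1659]
orientation: [-2.715, 0.007, -0.573]
ft_force: [-1.0, 3.6, -2.7]
finger_gap: 0.0145
```

Run:
```python
from h import *
st=arm.state();Rm=R.from_euler('xyz',st['orientation']).as_matrix();print('F tool',Rm.T@st['ft_force'],'M tool',Rm.T@st['moment'],st['tool_pos'])
print((st['tool_pos']-np.array([.486,.3662,.1656]))@Rm)
```

```text
F tool [-2.8125 -1.145   3.5075] M tool [ 0.0899 -0.4216  0.1927] [0.4857 0.3643 0.1659]
[ 0.0008  0.0015 -0.001 ]
```

Request:
drive_tool:
  steps:
    - [[0,0,0,0,0.3,0,1],[0,0,0,0,0.6,0,1],[0,0,0,0,0.6,0,1],[0,0,0,0,0.6,0,1],[0,0,0,0,0.6,0,1]]

```text
t: 12.1
tool_pos: [0.4849, 0.3634, 0.1662]
orientation: [-2.714, 0.009, -0.57]
ft_force: [3.0, 12.0, -7.8]
finger_gap: 0.0147
```

Run:
```python
from h import *
s=imaging.camera('scene');st=arm.state();Rm=R.from_euler('xyz',st['orientation']).as_matrix();print('F tool',Rm.T@st['ft_force'],'M tool',Rm.T@st['moment'],st['tool_pos'])
print((st['tool_pos']-np.array([.4857,.3643,.1659]))@Rm)
M=[.4575,.3235,.16];cv2.imwrite('pics/i.png',zoom(s,M,'s',32))
```

```text
F tool [-3.8711 -8.5591 12.3551] M tool [ 1.6191 -0.7857  0.2171] [0.4849 0.3634 0.1663]
[-0.0002  0.0009 -0.0008]
s crop origin 309 118 scale 8.4375
```

View pics/i.png

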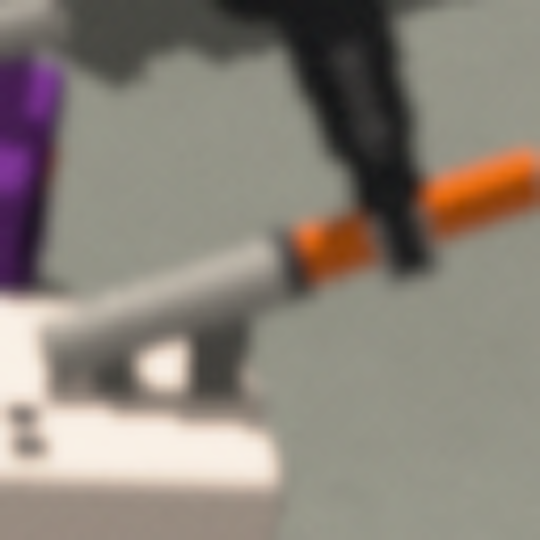

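The collar is flush on the mouth with about 8.6 N of back force. A slight extra push, then withdraw along the axis.

Request:
drive_tool:
  steps:
    - [[0,0,0,0,0.3,0,1],[0,0,0,0,0.3,0,1],[0,0,0,0,0.3,0,1],[0,0,0,0,-1,0,1],[0,0,0,0,-3,0,1],[0,0,0,0,-5,0,1],[0,0,0,0,-7,0,1],[0,0,0,0,-9,0,1],[0,0,0,0,-11,0,1],[0,0,0,0,-13,0,1],[0,0,0,0,-15,0,1],[0,0,0,0,-15,0,1],[0,0,0,0,-15,0,1]]

```text
t: 13.45
tool_pos: [0.5588, 0.4721, 0.2251]
orientation: [-2.723, 0.006, -0.574]
ft_force: [-1.0, -0.5, -1.3]
finger_gap: 0.0146
```

Run:
```python
from h import *
import pickle
st=arm.state();Rm=R.from_euler('xyz',st['orientation']).as_matrix();a=-Rm[:,1]
stop=st['tool_pos']-.044*a-.0163*Rm[:,2];print(st['t'],st['ft_force'],'tip',stop-.09*a)
s=imaging.camera('scene');t=imaging.camera('top')
for c in(s,t):
  for l in('rod','rod_tip','reader','lens','read_point'): print(l,[(np.round(d['point'],4).tolist(),round(d['p'],2)) for d in nets.landmark_of(l,c)[:3]])
rp=np.array([.4487,.0262,.17]);r=rodx(-7,0)
for l,z in((.16,.09),(.09,.0)):
    p,Rt=tcp(rp+r*l+[0,0,z],r);print(p,delta(p,Rt))
w=np.hstack([zoom(s,rp,'s',40),zoom(t,rp,'t',40)]);cv2.imwrite('pics/k.png',cv2.resize(w,(800,400)))
```

```text
13.45 [-0.9502 -0.455  -1.2991] tip [0.4886 0.3638 0.1856]
rod [([0.6192, -0.1727, 0.0092], 0.88), ([0.5293, 0.4336, 0.2258], 0.63), ([0.3918, 0.0356, 0.0002], 0.61)]
rod_tip [([0.4882, 0.3648, 0.1852], 0.68), ([0.651, -0.1178, 0.0122], 0.55), ([0.4366, -0.3314, 0.1596], 0.26)]
reader []
lens []
read_point [([0.451, 0.0241, 0.1683], 0.63)]
rod [([0.6187, -0.1721, 0.0121], 0.63), ([0.5959, 0.0368, -0.0034], 0.37), ([0.8012, -0.0128, 0.0004], 0.2)]
rod_tip [([0.6529, -0.1179, 0.0199], 0.68), ([0.487, 0.3583, 0.1806], 0.48)]
reader [([0.3894, 0.0286, 0.0023], 0.81)]
lens [([0.4112, 0.0299, 0.1695], 0.58), ([0.7624, -0.2392, 0.0008], 0.42)]
read_point [([0.4494, 0.027, 0.1686], 0.58)]
[0.6512 0.0013 0.2437] [ -0.372    0.2424   1.1012  33.3434  30.8533 -16.0075]
[0.5817 0.0099 0.1537] [-0.372   0.2424  1.1012 27.1096 37.3367 -8.9999]
s crop origin 219 131 scale 6.75
t crop origin 195 162 scale 6.75
```

View pics/k.png

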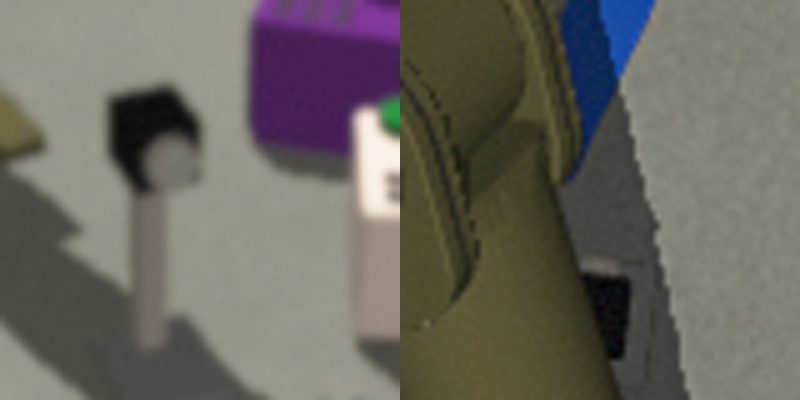

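Tip is clear of the tube, and the read point is consistent at about (0.450, 0.026, 0.17). I'll raise, swing over, then come down and in.

Request:
drive_tool:
  steps:
    - [[0,0,0,0,-2,-4.5,1],[0,0,0,0,-4,-9,1],[-0.372,0.2424,1.1012,33.34,30.85,-16.0,1],[-0.372,0.2424,1.1012,33.34,30.85,-16.0,1],[-0.372,0.2424,1.1012,33.34,30.85,-16.0,1],[-0.372,0.2424,1.1012,33.34,30.85,-16.0,1],[-0.372,0.2424,1.1012,33.34,30.85,-16.0,1],[-0.372,0.2424,1.1012,33.34,30.85,-16.0,1],[-0.372,0.2424,1.1012,33.34,30.85,-16.0,1],[-0.372,0.2424,1.1012,33.34,30.85,-16.0,1],[-0.372,0.2424,1.1012,33.34,30.85,-16.0,1],[-0.372,0.2424,1.1012,33.34,30.85,-16.0,1],[-0.372,0.2424,1.1012,33.34,30.85,-16.0,1],[-0.372,0.2424,1.1012,33.34,30.85,-16.0,1],[-0.372,0.2424,1.1012,33.34,30.85,-16.0,1]]

```text
t: 15.55
tool_pos: [0.6511, 0.0038, 0.2441]
orientation: [-3.141, 0.002, -1.69]
ft_force: [-0.7, 0.8, -1.6]
finger_gap: 0.0142
```

Run:
```python
from h import *
st=arm.state();print(st['t'],st['ft_force'],st['tool_pos'],st['orientation'],st['finger_gap'])
rp=np.array([.450,.0257,.17]);r=rodx(-7,0);p,Rt=tcp(rp+r*.09,r);print(p,delta(p,Rt))
```

```text
15.55 [-0.6932  0.7667 -1.6288] [0.6511 0.0038 0.2441] [-3.1412  0.0023 -1.6904] 0.014152892471573763
[0.583  0.0094 0.1537] [-0.0004  0.0023  0.0025  0.2775  6.8338  9.0322]
```

Request:
drive_tool:
  steps:
    - [[0,0,0,0.28,0,4,1],[0,0,0,0.28,0,8,1],[0,0,0,0.28,0,9,1],[0,0,0,0.28,3,9,1],[0,0,0,0.28,5,9,1],[0,0,0,0.28,6.2,9,1],[0,0,0,0.28,6.8,9,1],[0,0,0,0.28,6.8,9,1],[0,0,0,0.28,6.8,9,1],[0,0,0,0.28,6.8,9,1],[0,0,0,0.28,6.8,9,1]]

```text
t: 16.65
tool_pos: [0.584, 0.007, 0.1536]
orientation: [-3.141, 0.001, -1.693]
ft_force: [0.7, -1.2, -2.3]
finger_gap: 0.0148
```

Run:
```python
from h import *
st=arm.state();print(st['t'],st['ft_force'],st['tool_pos'],st['orientation'],st['finger_gap'],abs(st['qvel']).max())
c=imaging.camera('scene')
for l in('rod','rod_tip','rod_grip','reader','lens','read_point','tag_green','tag_red'): print(l,[(np.round(d['point'],4).tolist(),round(d['p'],2)) for d in nets.landmark_of(l,c)[:3]])
print(proj(c,[.45,.0257,.17]),proj(c,[.41,.0306,.17]))
cv2.imwrite('pics/m.png',zoom(c,[.47,.02,.17],'s',60))
```

```text
16.65 [ 0.6585 -1.173  -2.3011] [0.584  0.007  0.1536] [-3.141   0.0005 -1.6935] 0.014771118600226497 0.006853324288765146
rod [([0.62, -0.1709, 0.0073], 0.87), ([0.5353, 0.0167, 0.1709], 0.66), ([0.4238, -0.1974, 0.1073], 0.57)]
rod_tip [([0.6536, -0.1201, 0.0089], 0.57), ([0.4514, 0.0238, 0.1702], 0.47)]
rod_grip [([0.598, -0.1971, 0.0119], 0.84), ([0.58, 0.0064, 0.1722], 0.64)]
reader [([0.3918, 0.0354, 0.0002], 0.8)]
lens [([0.4083, 0.0341, 0.1708], 0.88)]
read_point [([0.4512, 0.0264, 0.1687], 0.76), ([0.536, 0.0149, 0.1739], 0.43)]
tag_green [([0.3522, 0.2387, 0.1117], 0.6)]
tag_red [([0.4234, -0.1949, 0.1071], 0.63)]
[259.2014 171.4159] [253.4527 164.3858]
s crop origin 201 115 scale 4.5
```

View pics/m.png

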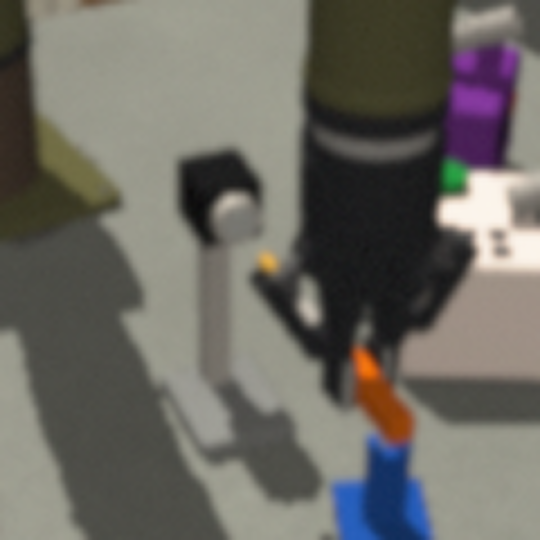

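The brass tip at (267,260) sits in front of the lens (238,213). It is about 2 px from the projected read point and matches it within a few mm, and the arm is still. Handing in.

```bash
python3 -c "
from h import *
print(arm.hand_in())"
```

```text
the job is handed in; nothing more can be done
None
```

The job is handed in at about 16.7 s of the 51 s allowed; no verdict was reported. I took the orange-handled rod from the cradle and pushed it down the tube of the green-disc (left) heater. I then drew it right out and left it held level in front of the reader lens.

**Insertion:** The collar looked flush on the mouth in the scene picture, and the wrist felt about 8.6 N pushing back along the axis.

**Final pose:**

| | x (m) | y (m) | z (m) |
|---|---|---|---|
| Rod tip, as seen by the network | 0.451 | 0.024 | 0.170 |
| Read point I aimed for | 0.450 | 0.026 | 0.170 |

The gripper is about level, the arm was still, and the fingers are closed on the handle at 14.8 mm. Both tags read within about 5 mm of their first readings, which is within the networks' accuracy.

**Disagreements:**
- Before insertion, the scene camera showed the rod 2–4 mm higher than the arm's own position predicted. I corrected 1.8 mm and it went in without binding.
- The fingers read about 1.3 mm less than the 16 mm handle width throughout.
- I did not check the bottle, rack and dish again at the end.

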